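# Free the jammed tamper and put it away

## Robot

A 6-joint arm with a two-finger parallel gripper is mounted at the origin on the work surface. World frame = base frame: x ahead of the robot, y to its left, z up, the work surface at z = 0. Lengths are in mm, angles in rad, forces in N, time in s.
With the tool pointing down it reaches from about 325 to 850 mm from the base axis. Payload 15.5 kg.
Tool frame: the origin (TCP) lies between the finger pads; the fingertips stand 14 mm ahead of it and the grasp point (between the pads) lies 5 mm behind it; z points along the fingers, y is the direction in which the jaws open and shut (so a half turn about z gives the same grasp; the last joint's range is limited). The gripper opens to 91 mm and grips with 3 to 60 N. Pads are 32 mm wide; open, the fingers measure 118 mm over their backs; the gripper's body (76 mm by 178 mm) begins 60 mm behind the grasp point.
Start: joints at [1.183, 0.494, 1.345, -0, 1.302, -0.096], TCP at [179.793, 598.582, 227.915] pointing down, gripper open.
Joint ranges: [-2.91, 2.91], [-0.82, 2.16], [0.22, 2.67], [-1.22, 4.37], [0.12, 2.79], [-3.08, 3.08]. Speed limits (rad/s): [1.89, 1.89, 2.57, 3.01, 3.01, 3.01].

## Interface

Orientations are given as a unit quaternion [x, y, z, w].
In Python, from plant import read_state, grab_frame, camera_info, sign_off gives the robot as it stands. The module is installed in compiled form; this text tells all that it offers.
- The arm moves only by the tool apply_moves, never from a script. Its argument "series" is a list that holds one entry, the list of rows, each a list of 7 numbers: the opening, from -1 (shut) to 1 (fully open), so that 0 is half open, then the shift along the tool's x, y, z in m, then the turn, a rotation vector about the tool's x, y, z in rad. A call has 1 to 10 rows; each row is the pose to reach, as a shift and turn from the pose commanded when the call began, along the tool's axes at that moment; what a row does not reach only later rows make up. A row lasts 1/10 s, in which the tool goes at most 50 mm and 8.59 degrees, less where a joint would pass 70% of its speed; a pose out of reach is approached as far as the arm can. A call with a gripper value outside its range is refused whole. The fingers move at their own pace and stop on an object; "newtons" is the grip in N (left out, the last holds). Time passes only in rows, so rows that repeat a pose let the fingers close. It gives the time, the measured TCP pose, the force and the opening at its end, in the units of the state.
- read_state(): the state, without advancing time (a new reading comes with each control period).
- grab_frame(name): name is "side" or "top"; returns the picture (400x640x3 uint8, blue, green, red); there is no depth.
- camera_info(name): a dict with "K" (3x3 intrinsics, pixels), "D" ([k1, k2, p1, p2, k3] as OpenCV has them; the pictures are not rectified), "pose" (4x4, takes a point from camera to world coordinates). Camera axes: x right, y down, z forward; pixel columns grow to the right and rows downward; lengths in mm; the calibration is good to about 2 mm. A picture is of the moment at which its call begins. camera_info takes no time and is no camera call.
- sign_off(): hands the job in, once; it reports no verdict.
The state is a dict: "time_s": time; "joint_positions": joint angles; "joint_vel": joint speeds; "effort": joint torques, N m; "tcp_pos": TCP position; "orientation": TCP orientation; "force": force on the tool from outside, world axes, zero at the start; "moment": the same for the moment, N m; "grip_width": opening from 0.0 (shut) to 1.0 (fully open).
Only numpy, scipy, OpenCV 4.12 (cv2) and the standard library are available. Lean on these libraries where they do the work, as an engineer would, in place of code of your own. Each camera call takes 0.05 s, during which the arm holds its last target.

## Task

One of the hand tampers is jammed upright in the wooden holding block. Do not try to force it straight out: rock its handle from side to side, along the block's length, until both cheeks have given way, then pull it up out of the block. Stand it, handle up, in the one empty cell of the tool caddy, lowering it right down to the floor before letting go, and leave the other three tampers standing as they are.

Things in the scene. Friction and masses are not known exactly. Their poses are not given: they have to be found in the camera images.
- stuck_mid (a point): The jammed hand tamper, upright in the block, 180 mm tall: steel foot 30 x 30 x 14 mm, steel neck 14 x 14 mm up to 80 mm, wooden handle from 80 to 180 mm (26 mm along its x, 28 mm along its y), 0.2 to 0.34 kg. Site at its centre, 90 mm above its underside, z up the handle. At the start its underside is 12 mm and its top 192 mm above the bench, its axes those of the block.
- block: Wooden holding block fixed to the bench, 76 mm (x) by 110 mm (y, its length) by 70 mm high; origin at the centre of its underside. In its middle an open-topped socket, floor 12 mm above the bench, where the tamper's foot has 2 mm of play; two black cheeks at its top close on the neck from +y and -y and overhang the foot, which they stop 20 mm up in a straight pull.
- pivot (a point): point in the socket about which the jammed tamper rocks, on its axis 20 mm above the bench; axes those of the block. It rocks about x, its handle going towards +y or -y, and pushes back the cheek on that side with 5 to 15 N at the handle. Leaning 0.26 rad each way opens the cheeks about 8 to 11 mm each (lean a little more if not); the foot passes straight up once the two openings add up to more than 16 mm.
- cheek_a (a joint): How far the cheek on the block's +y side has been pushed back from the neck, 0 (tight) to 0.0115 m. Black block 33 mm (x) by 16 mm (y), from 46 to 68 mm above the bench, with an empty gap behind it. It needs about 25 N to slide and stays where it is pushed.
- cheek_b (a joint): How far the cheek on the block's -y side has been pushed back from the neck, 0 (tight) to 0.0115 m; otherwise as cheek_a.
- caddy: Open plywood tool caddy fixed to the bench, 68 mm (x) by 264 mm (y) by 90 mm high, walls 5 mm, origin at the centre of its underside. Four cells in a row along its y, 58 by 60 mm inside, centres at y = -97, -32, +32 and +97 mm, cork floor 6 mm above the bench. Three cells hold a tamper each, one is empty.
- cell: Cork floor of the caddy's one empty cell, 50 x 50 mm, looking like the other cells' floors; origin within 5 mm of the cell's centre, 4 mm above the bench (the cork's top is at 6 mm); axes along the caddy's.
- tamper_a_mid (a point): Another tamper of the same shape and size standing loose and upright in one of the caddy's cells; point at its centre, 90 mm above its underside.
- tamper_b_mid (a point): Another tamper of the same shape and size standing loose and upright in one of the caddy's cells; point at its centre, 90 mm above its underside.
- tamper_c_mid (a point): Another tamper of the same shape and size standing loose and upright in one of the caddy's cells; point at its centre, 90 mm above its underside.
Not all that is in view belongs to the job. Of the things like the cell, leave any that is pink, red or turquoise; of the rest the smaller one is meant.

How it is judged (in metres and radians):
On the way, in this order (a step that is already met when the one before it is completed fails the run):
1. both cheeks are pushed back at least 3 mm by rocking, with the tamper's foot still in the socket under them (its centre less than 130 mm above the block's underside) (value of joint each of cheek_a, cheek_b above 0.003 m and z of stuck_mid in the frame of block below 0.13 m and horizontal distance between stuck_mid and block below 0.05 m), for 0.05 s.
2. the tamper is lifted clear of the block (its centre more than 170 mm above the bench) (height (world z) of stuck_mid above 0.17 m), for 0.1 s.
3. its foot is in the empty cell within 12 mm of the floor while the fingers still hold it (horizontal distance between stuck_mid and cell below 0.035 m and z of stuck_mid in the frame of cell below 0.105 m and contact force between the fingers and stuck above 0.5 N), for 0.1 s.
At the end, for the whole second after the job is handed in: The tamper stands at rest and released in the cell that was empty: its centre within 35 mm (level) of the cell's centre and 75 to 105 mm above the origin of the cell's floor, leaning less than 0.35 rad with the handle up; the other three tampers are within 40 mm of where they started (horizontal distance between stuck_mid and cell below 0.035 m and z of stuck_mid in the frame of cell between 0.075 and 0.105 m and angle between stuck_mid's own z axis and vertical below 0.35 rad and linear speed of stuck below 0.03 m/s and distance of each of tamper_a_mid, tamper_b_mid, tamper_c_mid from where it was at the start of the episode below 0.04 m); the robot touches nothing.
It fails at once if one of the three other tampers is shifted or tipped so that its centre moves more than 40 mm (distance of any of tamper_a_mid, tamper_b_mid, tamper_c_mid from where it was at the start of the episode above 0.04 m).
It also fails if it takes over 58 s, if anything falls off the work surface, if the arm or the gripper's body presses on something with over 40 N, if the wrist force passes 120 N, or if a joint passes its speed limit or range.

## Working session

There is one attempt and no reset: what is moved stays moved. The work goes in short steps, Python scripts to look and compute and a tool call to move; the robot and the scene stay as the last step left them, time stands still between calls to the robot, and variables do not carry over. Pictures are saved under pics/ and viewed, and the job is handed in when it is done.

Besides the shell and the picture viewer there is one more tool, called after "Call:" as name(argument=value, ...), one argument or row to a line, values as JSON. apply_moves: Moves the arm, as the interface text tells. Its arguments: {"type":"object","properties":{"series":{"type":"array"},"newtons":{"type":"number"}},"required":["series"]}

```bash
mkdir -p pics; python3 - <<'E'
from plant import *
import cv2
for n in("side","top"):
    f=grab_frame(n); cv2.imwrite(f"pics/{n}0.png",f); i=camera_info(n); print(n,i)
print(read_state())
E
```

```text
side {'K': array([[367.28554045,   0.        , 312.22100488],
       [  0.        , 367.28554045, 199.62625238],
       [  0.        ,   0.        ,   1.        ]]), 'D': array([0.01141431, 0.        , 0.        , 0.        , 0.        ]), 'pose': array([[ 8.89080993e-01, -3.27457761e-01,  3.19853721e-01,
         1.96781677e+02],
       [-4.57683257e-01, -6.47848432e-01,  6.08948639e-01,
        -5.23425308e+02],
       [ 7.81177356e-03, -6.87796354e-01, -7.25861662e-01,
         8.13747187e+02],
       [ 0.00000000e+00,  0.00000000e+00,  0.00000000e+00,
         1.00000000e+00]])}
top {'K': array([[430.45048276,   0.        , 316.04844858],
       [  0.        , 430.45048276, 206.59377587],
       [  0.        ,   0.        ,   1.        ]]), 'D': array([-0.07366487,  0.        ,  0.        ,  0.        ,  0.        ]), 'pose': array([[ 1.34727825e-02, -9.82993225e-01,  1.83146944e-01,
         3.28903534e+02],
       [-9.99516018e-01, -1.83759314e-02, -2.51009059e-02,
         7.28625514e+01],
       [ 2.80395161e-02, -1.82720125e-01, -9.82765049e-01,
         1.06750872e+03],
       [ 0.00000000e+00,  0.00000000e+00,  0.00000000e+00,
         1.00000000e+00]])}
{'time_s': 0.1, 'joint_positions': array([ 1.18352240e+00,  4.94113558e-01,  1.34603014e+00, -1.85497422e-05,
        1.30248065e+00, -9.55323862e-02]), 'joint_vel': array([ 1.66141496e-05, -1.21060181e-03, -3.41599597e-05,  7.01259551e-04,
        1.06707568e-03,  1.12091726e-03]), 'effort': array([ 2.08916492e-03, -8.80236983e+01, -3.82549560e+01,  7.09212804e-02,
        4.83489200e-02, -1.13805154e-04]), 'tcp_pos': array([179.67112413, 598.30433867, 227.41575798]), 'orientation': array([ 1.45351552e-01,  9.89379937e-01, -5.03027268e-04, -1.14638771e-04]), 'force': array([ 0.0188219 , -0.67031949, -0.60035308]), 'moment': array([ 0.03089033,  0.00805772, -0.01916747]), 'grip_width': 1.000249542983814}
```

View pics/side0.png

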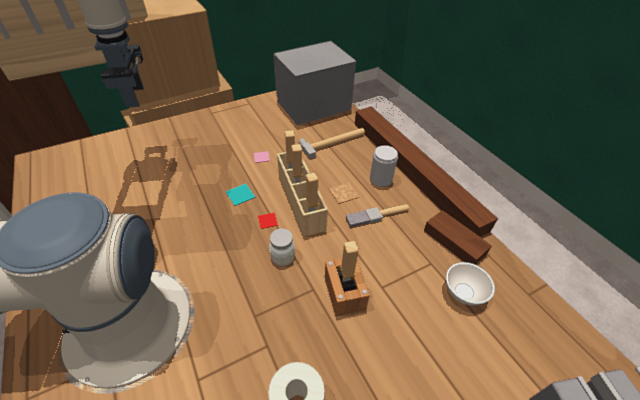

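View pics/top0.png

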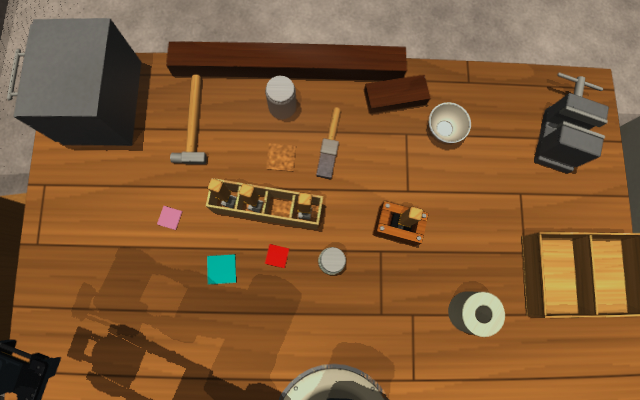

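The top view shows the block with the jammed tamper at about (402,222). The caddy is around (265,203), with handles at (216,187), (246,190) and (306,201), and a bare cork floor at (282,206). There are four candidates for "cell":
- The cork floor inside the caddy at (282,206).
- A larger loose cork square on the bench at (282,157).
- Turquoise at (222,269), red at (277,256) and pink at (169,217), all excluded by colour.

The smaller cork, inside the caddy, is the one meant. I'll check it in close crops.

```bash
python3 - <<'E'
import cv2,numpy as np
t=cv2.imread("pics/top0.png"); s=cv2.imread("pics/side0.png")
cv2.imwrite("pics/c1.png",cv2.resize(t[140:240,195:335],None,fx=5.5,fy=5.5,interpolation=cv2.INTER_CUBIC))
cv2.imwrite("pics/c2.png",cv2.resize(t[190:255,365:440],None,fx=9,fy=9,interpolation=cv2.INTER_CUBIC))
cv2.imwrite("pics/c3.png",cv2.resize(s[120:325,265:390],None,fx=2.9*1,fy=2.9,interpolation=cv2.INTER_CUBIC))
E
```

```text
(no output)
```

View pics/c1.png

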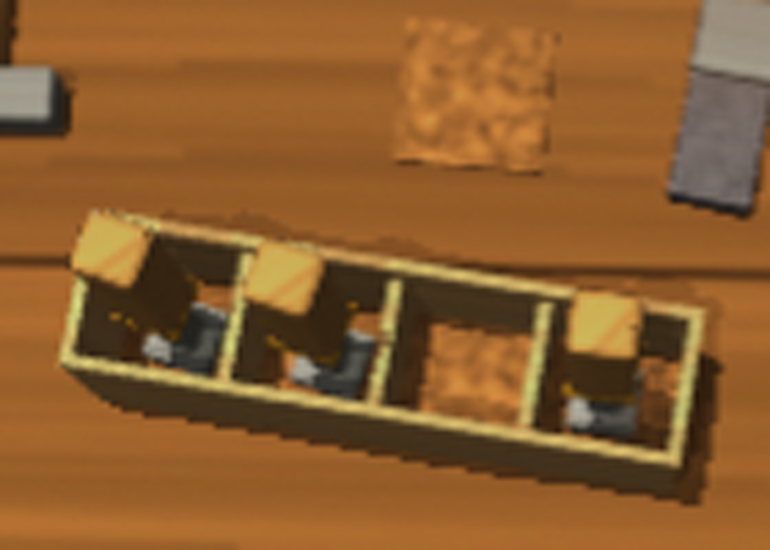

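View pics/c2.png

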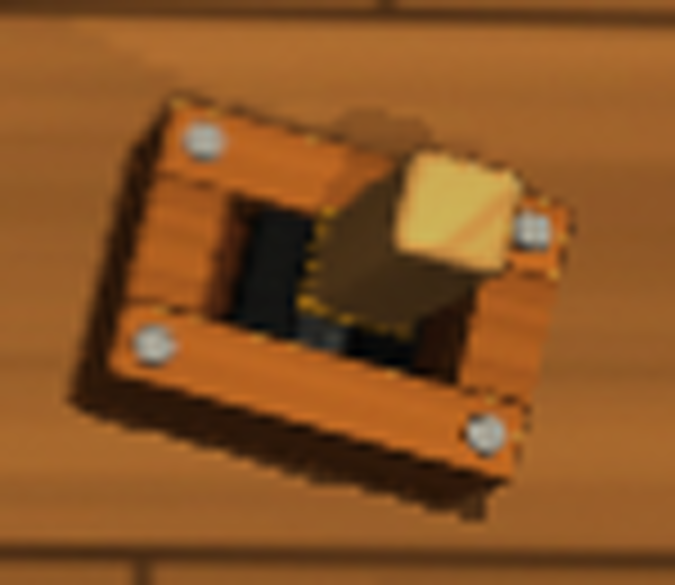

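View pics/c3.png

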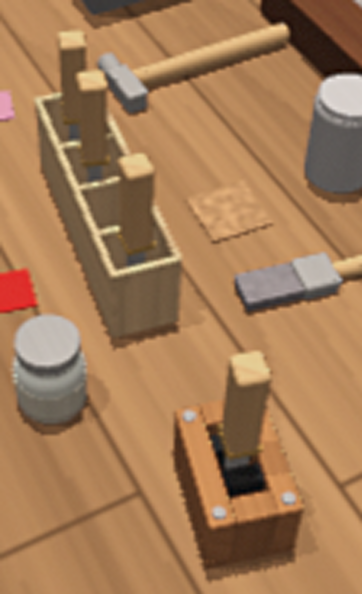

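The crops confirm the choice. The empty cell is the third from the left, its floor at about (282,207), and it's smaller than the loose cork square. The block's long axis runs left to right in the image, tilted. Next I'll measure block, tamper and caddy.

```bash
cat > h.py <<'E'
import numpy as np,cv2
from plant import *
def ray(n,uv):
    c=camera_info(n);p=cv2.undistortPoints(np.array(uv,float).reshape(-1,1,2),c["K"],c["D"]).reshape(-1,2)
    P=c["pose"];return P[:3,3],np.c_[p,np.ones(len(p))]@P[:3,:3].T
def onz(n,uv,z):
    o,d=ray(n,uv);return o+d*((z-o[2])/d[:,2])[:,None]
def proj(n,X):
    c=camera_info(n);T=np.linalg.inv(c["pose"]);return cv2.projectPoints(np.array(X,float).reshape(-1,1,3),cv2.Rodrigues(T[:3,:3])[0],T[:3,3],c["K"],c["D"])[0].reshape(-1,2)
def uc(l,f,x,y): return [((a+.5)/f-.5+x,(b+.5)/f-.5+y) for a,b in l]
E
python3 - <<'E'
from h import *
np.set_printoptions(precision=1,suppress=True)
def rect(n,uv,z,nm):
    p=onz(n,uv,z); L=[np.linalg.norm(p[i]-p[(i+1)%4]) for i in range(4)]
    # long sides 0->1, 3->2
    d=(p[1]-p[0])+(p[2]-p[3]); print(nm,n,p.mean(0),"sides",np.array(L),"ang(0->1)",np.degrees(np.arctan2(d[1],d[0])).round(2)); return p
rect("top",uc([(204,140),(532,229),(487,433),(153,344)],9,365,190),71,"screws")
rect("top",uc([(175,97),(572,203),(515,475),(112,368)],9,365,190),70,"block top")
rect("top",uc([(415,150),(520,184),(505,272),(397,248)],9,365,190),192,"handle")
rect("top",uc([(93,210),(707,312),(682,466),(62,362)],5.5,195,140),90,"caddy")
rect("top",uc([(428,323),(530,338),(518,425),(418,408)],5.5,195,140),6,"corkvisible")
rect("side",uc([(190,414),(288,497),(219,511),(190,414)],2.9,265,120),71,"screws side")
for l in ([(72,38)],[(91,78)],[(136,164)]): print("tops side",onz("side",uc(l,2.9,265,120),186))
for l in ([(111,250)],[(285,279)],[(604,324)]): print("tops top",onz("top",uc(l,5.5,195,140),186))
print("handle side",onz("side",uc([(249,368)],2.9,265,120),192))
# caddy side far corners
print("caddy side corners",onz("side",uc([(38,100),(108,272),(178,260)],2.9,265,120),90))
E
```

```text
screws top [ 483. -158.   71.] sides [89.8 55.9 90.5 56.3] ang(0->1) -104.23
block top top [ 483.5 -158.2   70. ] sides [108.9  74.5 109.1  74.6] ang(0->1) -104.09
handle top [ 481.8 -157.3  192. ] sides [25.7 21.2 25.7 23.6] ang(0->1) -104.4
caddy top [522.4 167.1  90. ] sides [264.1  66.5 263.5  66.5] ang(0->1) -98.56
corkvisible top [522.8 134.3   6. ] sides [47.1 40.6 46.1 39.6] ang(0->1) -98.07
screws side side [ 469.4 -151.4   71. ] sides [105.9  55.7  90.4   0. ] ang(0->1) -87.74
tops side [[535.6 265.  186. ]]
tops side [[525.3 200.2 186. ]]
tops side [[508.9  75.8 186. ]]
tops top [[535.2 263.5 186. ]]
tops top [[525.1 196.6 186. ]]
tops top [[509.9  74.9 186. ]]
handle side [[ 480.3 -157.5  192. ]]
caddy side corners [[509.3 302.5  90. ]
 [468.7  51.5  90. ]
 [532.2  35.7  90. ]]
```

The measurements agree with the given sizes and across views: block 109x75, caddy 264x66.5, handle top directly above the block centre. Positions:
- **Block centre:** (483,-158), length axis at 75.85°.
- **Cell centre:** about (517.6,135.5), caddy long axis at 81.4°.

Plan: close the jaws along block x, so that tool x lies along the block's length, and rock by turning about tool y.

```bash
cat >> h.py <<'E'
from scipy.spatial.transform import Rotation as Rn
def yaw(a):  # tool down, tool y at angle a (deg)
    a=np.radians(a);c,s=np.cos(a),np.sin(a)
    return Rn.from_matrix(np.array([[-s,c,0],[c,s,0],[0,0,-1]]))
def rel(p,R):
    s=read_state();R0=Rn.from_quat(s["orientation"])
    return (R0.inv().apply(np.array(p)-s["tcp_pos"])/1000).round(4),(R0.inv()*R).as_rotvec().round(4)
E
python3 -c "
from h import *
print(rel([483,-158,270],yaw(-14.15)),yaw(-14.15).as_quat())"
```

```text
(array([-0.508 , -0.6371, -0.042 ]), array([-9.000e-04,  7.000e-04,  1.526e+00])) [0.78881598 0.61462944 0.         0.        ]
```

Call:
apply_moves(
  series=[
    [[1,-0.508,-0.637,-0.042,0,0,1.526],[1,-0.508,-0.637,-0.042,0,0,1.526],[1,-0.508,-0.637,-0.042,0,0,1.526],[1,-0.508,-0.637,-0.042,0,0,1.526],[1,-0.508,-0.637,-0.042,0,0,1.526],[1,-0.508,-0.637,-0.042,0,0,1.526],[1,-0.508,-0.637,-0.042,0,0,1.526],[1,-0.508,-0.637,-0.042,0,0,1.526],[1,-0.508,-0.637,-0.042,0,0,1.526],[1,-0.508,-0.637,-0.042,0,0,1.526]],
  ],
)

```text
time_s: 1.1
tcp_pos: [365.8, 133.2, 253.8]
orientation: [0.783, 0.623, 0.0, 0.0]
force: [1.6, -0.8, -0.3]
grip_width: 0.998
```

```bash
python3 -c "
from h import *
print(read_state()['tcp_pos'],rel([483,-158,270],yaw(-14.15)))"
```

```text
[365.82172586 133.20996919 253.81910318] (array([-0.2574,  0.1797, -0.0162]), array([ 0.0002, -0.0001,  0.02  ]))
```

Call:
apply_moves(
  series=[
    [[1,-0.257,0.18,-0.016,0,0,0.02],[1,-0.257,0.18,-0.016,0,0,0.02],[1,-0.257,0.18,-0.016,0,0,0.02],[1,-0.257,0.18,-0.016,0,0,0.02],[1,-0.257,0.18,-0.016,0,0,0.02],[1,-0.257,0.18,-0.016,0,0,0.02],[1,-0.257,0.18,-0.016,0,0,0.02],[1,-0.257,0.18,-0.016,0,0,0.02],[1,-0.257,0.18,-0.016,0,0,0.02]],
  ],
)

```text
time_s: 2.0
tcp_pos: [484.3, -154.3, 269.3]
orientation: [0.787, 0.617, -0.0, -0.001]
force: [-0.4, 0.8, -0.1]
grip_width: 0.997
```

```bash
python3 -c "
from h import *
print(read_state()['tcp_pos'],rel([483,-158,157],yaw(-14.15)))
for n in('side','top'): cv2.imwrite(f'pics/{n}1.png',grab_frame(n))
"
```

```text
[ 484.32785213 -154.3156647   269.26340467] (array([-0.004 , -0.0003,  0.1123]), array([-0.0012, -0.0005,  0.0057]))
```

```bash
python3 -c "
from h import *
print(read_state()['tcp_pos'],read_state()['joint_positions'],rel([483,-158,157],yaw(-14.15)))
s=cv2.imread('pics/side1.png'); cv2.imwrite('pics/c4.png',cv2.resize(s[100:325,240:440],None,fx=2.6,fy=2.6))
"
```

```text
[ 484.34220077 -153.71691533  269.54281441] [-4.25017257e-01  2.86901848e-01  1.56764460e+00  2.18328829e-04
  1.28784718e+00 -1.85162308e-01] (array([-0.0045, -0.0002,  0.1125]), array([-0.0007, -0.0004,  0.007 ]))
```

View pics/c4.png

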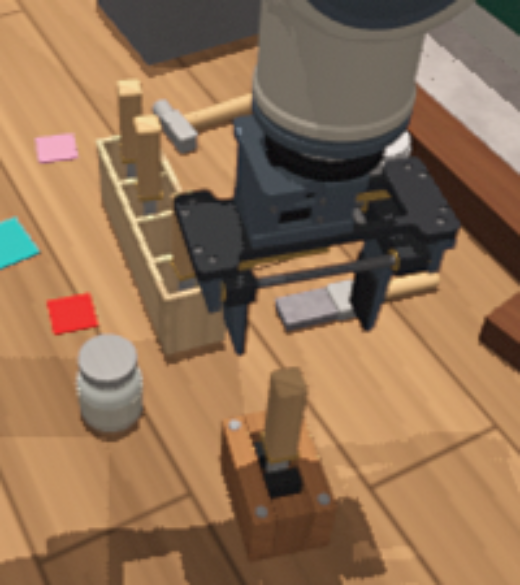

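The side view shows the open fingers above the handle, with the jaw line across the block's width as planned and the handle top at (288,375) in the crop between them. The tool sits 4.5 mm off along the block's length, so I'll correct that on the way down.

Call:
apply_moves(
  series=[
    [[1,-0.0045,0,0.03,0,0,0.007],[1,-0.0045,0,0.06,0,0,0.007],[1,-0.0045,0,0.09,0,0,0.007],[1,-0.0045,0,0.1125,0,0,0.007],[1,-0.0045,0,0.1125,0,0,0.007],[1,-0.0045,0,0.1125,0,0,0.007]],
  ],
)

```text
time_s: 2.7
tcp_pos: [483.8, -158.6, 157.8]
orientation: [0.789, 0.615, -0.0, -0.0]
force: [0.9, -0.5, 0.3]
grip_width: 0.999
```

```bash
python3 -c "
from h import *
print(rel([483,-158,157],yaw(-14.15)))
for n in('side','top'): cv2.imwrite(f'pics/{n}2.png',grab_frame(n))
s=cv2.imread('pics/side2.png'); cv2.imwrite('pics/c5.png',cv2.resize(s[150:325,270:430],None,fx=3.2,fy=3.2))
"
```

```text
(array([ 0.0004, -0.001 ,  0.0008]), array([-0.0003, -0.0001,  0.    ]))
```

View pics/c5.png

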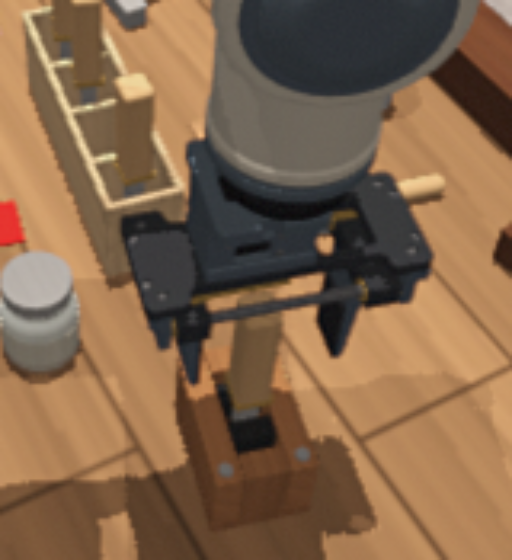

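The handle at (255,340) stands between the two fingers, and nothing is touching. I'll close at 60 N.

Call:
apply_moves(
  series=[
    [[-1,0,-0.001,0,0,0,0],[-1,0,-0.001,0,0,0,0],[-1,0,-0.001,0,0,0,0],[-1,0,-0.001,0,0,0,0],[-1,0,-0.001,0,0,0,0],[-1,0,-0.001,0,0,0,0],[-1,0,-0.001,0,0,0,0],[-1,0,-0.001,0,0,0,0]],
  ],
  newtons=60,
)

```text
time_s: 3.6
tcp_pos: [482.9, -159.2, 157.1]
orientation: [0.789, 0.614, -0.0, -0.0]
force: [-0.7, -0.2, -0.2]
grip_width: 0.33
```

Call:
apply_moves(
  series=[
    [[-1,0,0,0,0,0,0],[-1,0,0,0,0,0,0],[-1,0,0,0,0,0,0]],
  ],
)

```text
time_s: 3.9
tcp_pos: [482.8, -159.2, 157.1]
orientation: [0.789, 0.614, -0.0, -0.0]
force: [0.1, -0.1, -1.5]
grip_width: 0.279
```

Gripped: 0.279 x 91 is about 25.4 mm, on a 26 mm handle. Rocking one way to 0.28 rad about the pivot, 137 mm ahead of the TCP.

Call:
apply_moves(
  series=[
    [[-1,-0.0048,0,0.0001,0,0.035,0],[-1,-0.0096,0,0.0003,0,0.07,0],[-1,-0.0144,0,0.0008,0,0.105,0],[-1,-0.0191,0,0.0013,0,0.14,0],[-1,-0.0239,0,0.0021,0,0.175,0],[-1,-0.0286,0,0.003,0,0.21,0],[-1,-0.0332,0,0.0041,0,0.245,0],[-1,-0.0379,0,0.0053,0,0.28,0],[-1,-0.0379,0,0.0053,0,0.28,0]],
  ],
)

```text
time_s: 4.8
tcp_pos: [473.8, -196.2, 153.9]
orientation: [0.781, 0.608, 0.112, -0.086]
force: [-8.0, 5.2, 47.5]
grip_width: 0.281
```

```bash
python3 -c "
from h import *
s=read_state();print(s['force'],s['moment'],s['tcp_pos'],Rn.from_quat(s['orientation']).as_matrix()[:,2])
for n in('side','top'): cv2.imwrite(f'pics/{n}3.png',grab_frame(n))
s=cv2.imread('pics/side3.png'); cv2.imwrite('pics/c6.png',cv2.resize(s[150:325,270:430],None,fx=3.2,fy=3.2))
"
```

```text
[-8.03457836  5.18877789 47.47781479] [3.88841471 1.69522207 0.77016691] [ 473.75235668 -196.17162729  153.92416711] [ 0.06993091  0.27047403 -0.96018408]
```

View pics/c6.png

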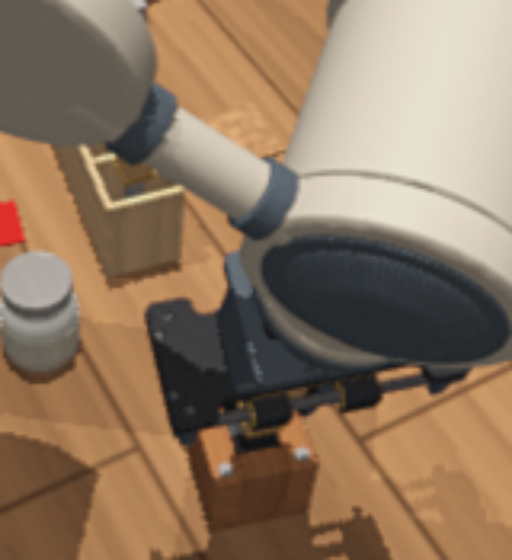

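The tool is leaning about 0.276 rad toward -y, as planned, and the block is unmoved. There is a 47 N vertical load, probably the foot's corner riding up on the socket floor. I'll ease up 3 mm and rock the other way.

Call:
apply_moves(
  series=[
    [[-1,0.0104,0,-0.0026,0,-0.07,0],[-1,0.0199,0,-0.0016,0,-0.14,0],[-1,0.0294,0,0.0001,0,-0.21,0],[-1,0.0387,0,0.0024,0,-0.28,0],[-1,0.0478,0,0.0054,0,-0.35,0],[-1,0.0567,0,0.009,0,-0.42,0],[-1,0.0653,0,0.0132,0,-0.49,0],[-1,0.0736,0,0.018,0,-0.56,0],[-1,0.0736,0,0.018,0,-0.56,0]],
  ],
)

```text
time_s: 5.8
tcp_pos: [492.4, -121.8, 155.4]
orientation: [0.78, 0.609, -0.112, 0.087]
force: [-5.5, -8.0, 15.2]
grip_width: 0.283
```

```bash
python3 -c "
from h import *
s=read_state();print(s['force'],s['moment'],s['tcp_pos'],Rn.from_quat(s['orientation']).as_matrix()[:,2])
for n in('side','top'): cv2.imwrite(f'pics/{n}4.png',grab_frame(n))
s=cv2.imread('pics/side4.png'); cv2.imwrite('pics/c7.png',cv2.resize(s[150:325,270:430],None,fx=3.2,fy=3.2))
"
```

```text
[-5.50608029 -8.00206593 15.24501888] [-2.814922    1.72073572 -0.50849149] [ 492.36551599 -121.78101887  155.40049086] [-0.0683516  -0.27268294 -0.9596729 ]
```

View pics/c7.png

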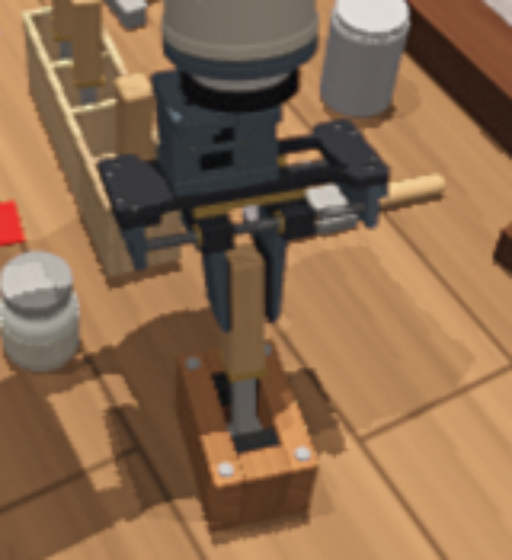

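The tamper is leaning toward +y, and the near cheek's black edge at (255,437) has moved back from the neck. I'll bring it upright and check the cheeks before lifting.

Call:
apply_moves(
  series=[
    [[-1,-0.0096,0,0.0003,0,0.07,0],[-1,-0.0191,0,0.0013,0,0.14,0],[-1,-0.0286,0,0.003,0,0.21,0],[-1,-0.0379,0,0.0053,0,0.28,0],[-1,-0.0379,0,0.0053,0,0.28,0],[-1,-0.0379,0,0.0053,0,0.28,0]],
  ],
)

```text
time_s: 6.5
tcp_pos: [482.7, -159.7, 160.2]
orientation: [0.79, 0.614, -0.0, 0.0]
force: [0.3, 0.4, -3.9]
grip_width: 0.286
```

```bash
python3 -c "
from h import *
s=read_state();print(s['force'],s['moment'],s['tcp_pos'],Rn.from_quat(s['orientation']).as_matrix()[:,2])
for n in('side','top'): cv2.imwrite(f'pics/{n}5.png',grab_frame(n))
s=cv2.imread('pics/side5.png'); t=cv2.imread('pics/top5.png')
a=cv2.resize(s[200:325,310:390],None,fx=4.5,fy=4.5);cv2.imwrite('pics/c8.png',a)
"
```

```text
[ 0.32290015  0.357456   -3.8618288 ] [-0.09413546  0.09821106 -0.06353126] [ 482.6785071  -159.69688484  160.19961876] [-3.95716239e-04 -8.20163457e-04 -9.99999585e-01]
```

View pics/c8.png

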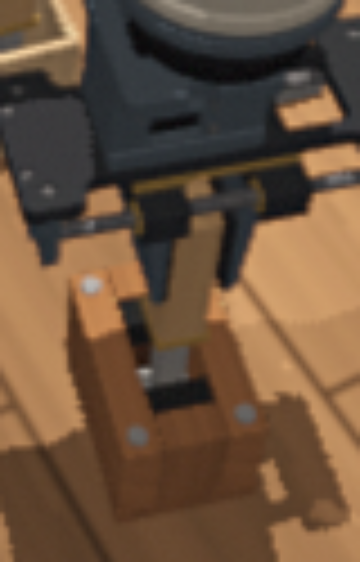

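The tamper is upright and the load is about its own weight (-3.9 N). The near cheek is clearly back, with the foot showing through the gap at (150,375) in the crop. I'll pull up slowly past the cheek level and watch the force.

Call:
apply_moves(
  series=[
    [[-1,0,0,-0.005,0,0,0],[-1,0,0,-0.01,0,0,0],[-1,0,0,-0.014,0,0,0],[-1,0,0,-0.017,0,0,0],[-1,0,0,-0.02,0,0,0],[-1,0,0,-0.023,0,0,0],[-1,0,0,-0.023,0,0,0]],
  ],
)

```text
time_s: 7.3
tcp_pos: [482.9, -159.3, 183.6]
orientation: [0.789, 0.614, 0.0, 0.0]
force: [-0.7, 1.1, -1.9]
grip_width: 0.283
```

The way is free, with only the tamper's weight on the wrist. Lifting clear.

Call:
apply_moves(
  series=[
    [[-1,0,0,-0.01,0,0,0],[-1,0,0,-0.025,0,0,0],[-1,0,0,-0.045,0,0,0],[-1,0,0,-0.07,0,0,0],[-1,0,0,-0.095,0,0,0],[-1,0,0,-0.12,0,0,0],[-1,0,0,-0.14,0,0,0],[-1,0,0,-0.15,0,0,0],[-1,0,0,-0.15,0,0,0],[-1,0,0,-0.15,0,0,0]],
  ],
)

```text
time_s: 8.3
tcp_pos: [482.6, -159.2, 332.6]
orientation: [0.789, 0.614, -0.0, -0.0]
force: [0.1, 0.2, -2.7]
grip_width: 0.283
```

```bash
python3 -c "
from h import *
s=read_state();print(s['force'],s['tcp_pos'])
for n in('side','top'): cv2.imwrite(f'pics/{n}6.png',grab_frame(n))
s=cv2.imread('pics/side6.png')
cv2.imwrite('pics/c9.png',cv2.resize(s[100:320,260:440],None,fx=2.6,fy=2.6))
"
```

```text
[ 0.10413888  0.18806332 -2.70055113] [ 482.62022082 -159.1594471   332.60386047]
```

View pics/c9.png

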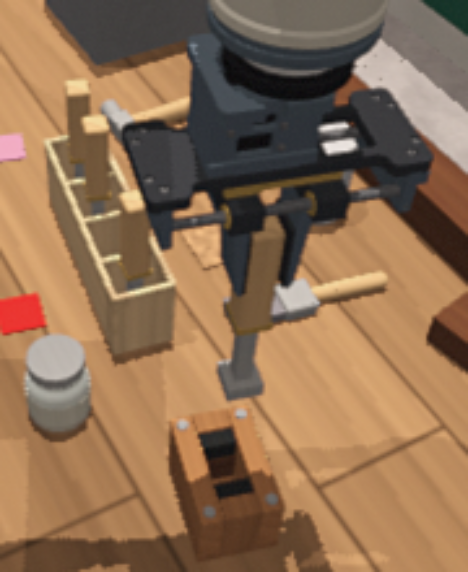

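The tamper is out and held, with its foot at (241,380) in the crop, and the block below shows both cheeks back. I'll check for lean and height in the hand by comparing projections.

```bash
python3 -c "
from h import *
np.set_printoptions(precision=1,suppress=True)
p=read_state()['tcp_pos']; R=yaw(-14.15).as_matrix()
b=p[2]+5-150
for zz in(0,14,80):
  h=15 if zz<80 else 13
  X=[[p[0],p[1],b+zz]]+[p*[1,1,0]+R@[sx*h,sy*h,0]+[0,0,b+zz] for sx in(-1,1) for sy in(-1,1)]
  print(zz,((proj('side',X)-[260,100]+.5)*2.6).tolist())
s=cv2.imread('pics/side6.png')
cv2.imwrite('pics/c10.png',cv2.resize(s[180:265,325:385],None,fx=9,fy=7))
t=cv2.imread('pics/top6.png');cv2.imwrite('pics/c11.png',t)
"
```

```text
0 [[239.45463152599226, 386.4111853649543], [226.96776126201456, 404.9429524893454], [263.11353553232897, 398.0347054694916], [216.26621883936016, 375.02009079189304], [251.5437270010465, 368.4730624107552]]
14 [[240.9624266209384, 375.9612731599682], [228.33041640285802, 394.56956868153156], [264.9563522210339, 387.6345243268478], [217.4518961050522, 364.5243198133985], [253.18687311754394, 357.95659767131747]]
80 [[248.65554287508235, 322.67962851285154], [237.10118742399195, 339.0463140803318], [270.9057867744935, 332.9641857563558], [226.81995179556066, 312.5868902542945], [259.86517819263753, 306.80335208471314]]
```

View pics/c10.png

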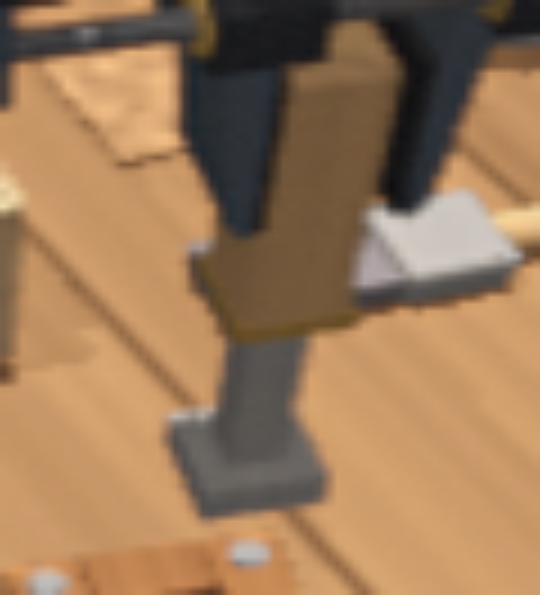

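The projections match within 1–2 px, so the tamper is straight in the hand and its underside is about 187 mm up. The tallest caddy tamper on the way tops out at 186 mm, so I'll travel higher.

```bash
python3 -c "
from h import *
print(rel([517.5,135,380],yaw(-8.6)))"
```

```text
(array([ 0.2937, -0.0383, -0.0476]), array([-0.0019, -0.0004, -0.0979]))
```

Call:
apply_moves(
  series=[
    [[-1,0,0,-0.024,0,0,0],[-1,0.01,0,-0.048,0,0,0],[-1,0.035,-0.005,-0.048,0,0,-0.01],[-1,0.07,-0.01,-0.048,0,0,-0.02],[-1,0.11,-0.015,-0.048,0,0,-0.04],[-1,0.15,-0.02,-0.048,0,0,-0.06],[-1,0.19,-0.025,-0.048,0,0,-0.08],[-1,0.23,-0.03,-0.048,0,0,-0.098],[-1,0.265,-0.035,-0.048,0,0,-0.098],[-1,0.285,-0.038,-0.048,0,0,-0.098]],
  ],
)

```text
time_s: 9.4
tcp_pos: [515.7, 128.8, 380.2]
orientation: [0.758, 0.653, -0.001, -0.001]
force: [-0.2, -1.0, -3.1]
grip_width: 0.282
```

Call:
apply_moves(
  series=[
    [[-1,0.0087,0,0,0,0,0],[-1,0.0087,0,0,0,0,0],[-1,0.0087,0,0,0,0,0],[-1,0.0087,0,0,0,0,0]],
  ],
)

```text
time_s: 9.8
tcp_pos: [517.3, 133.9, 381.2]
orientation: [0.758, 0.652, -0.0, 0.0]
force: [0.2, 0.7, -3.3]
grip_width: 0.282
```

```bash
python3 -c "
from h import *
s=read_state();print(s['force'],s['tcp_pos'],rel([517.5,135,380],yaw(-8.6)))
for n in('side','top'): cv2.imwrite(f'pics/{n}7.png',grab_frame(n))
s=cv2.imread('pics/side7.png')
cv2.imwrite('pics/c12.png',cv2.resize(s[70:260,240:380],None,fx=3.1,fy=3.1))
p=read_state()['tcp_pos']; R=yaw(-8.6).as_matrix()
b=p[2]+5-150
for zz in(0,14,80):
  h=15 if zz<80 else 13
  X=[[p[0],p[1],b+zz]]+[p*[1,1,0]+R@[sx*h,sy*h,0]+[0,0,b+zz] for sx in(-1,1) for sy in(-1,1)]
  print(zz,((proj('side',X)-[240,70]+.5)*3.1).round().tolist())
"
```

```text
[ 0.18881882  0.69791042 -3.2710614 ] [517.27839799 133.90429576 381.15290747] (array([0.0011, 0.0001, 0.0012]), array([-0.0002,  0.0003, -0.0011]))
0 [[200.0, 238.0], [188.0, 253.0], [224.0, 246.0], [177.0, 231.0], [212.0, 224.0]]
14 [[200.0, 224.0], [188.0, 239.0], [224.0, 232.0], [177.0, 217.0], [212.0, 210.0]]
80 [[199.0, 155.0], [188.0, 167.0], [221.0, 161.0], [178.0, 148.0], [210.0, 142.0]]
```

View pics/c12.png

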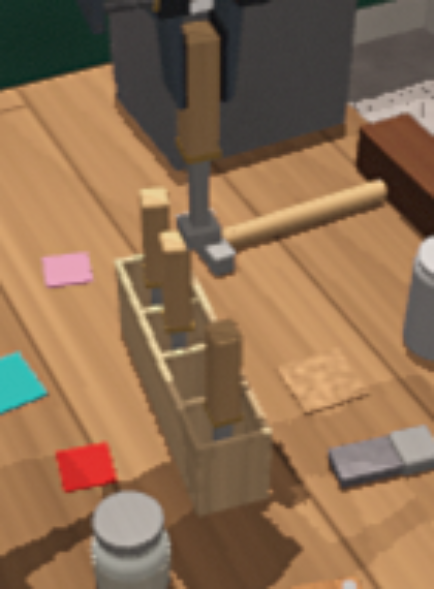

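The held tamper's foot is at (200,240) in the crop, where the projection puts it, and it's straight above the empty cell. Lowering in two stages.

Call:
apply_moves(
  series=[
    [[-1,0.001,0,0.02,0,0,0],[-1,0.001,0,0.045,0,0,0],[-1,0.001,0,0.07,0,0,0],[-1,0.001,0,0.095,0,0,0],[-1,0.001,0,0.115,0,0,0],[-1,0.001,0,0.135,0,0,0],[-1,0.001,0,0.155,0,0,0],[-1,0.001,0,0.175,0,0,0],[-1,0.001,0,0.19,0,0,0],[-1,0.001,0,0.2,0,0,0]],
  ],
)

```text
time_s: 10.9
tcp_pos: [517.2, 135.3, 180.4]
orientation: [0.758, 0.652, -0.0, -0.0]
force: [0.9, 0.2, -2.6]
grip_width: 0.281
```

```bash
python3 -c "
from h import *
s=read_state();print(s['force'],s['tcp_pos'])
for n in('side','top'): cv2.imwrite(f'pics/{n}8.png',grab_frame(n))
s=cv2.imread('pics/side8.png')
cv2.imwrite('pics/c13.png',cv2.resize(s[70:260,240:380],None,fx=3.1,fy=3.1))
"
```

```text
[ 0.92900116  0.20075168 -2.56876768] [517.22621858 135.32740956 180.36497138]
```

View pics/c13.png

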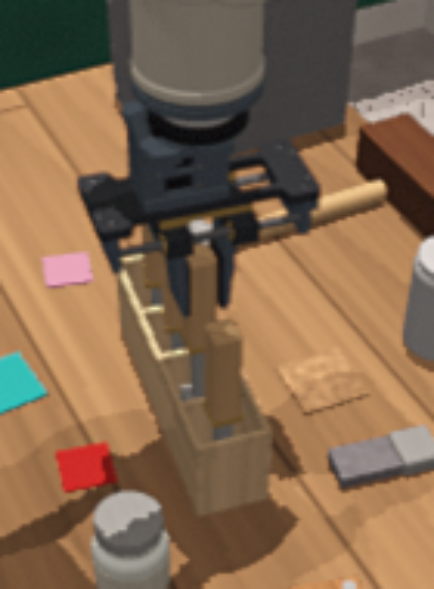

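The tamper at (198,330) in the crop is inside the empty cell with no contact. The neighbours at (223,370) and (155,250) stand unmoved. Feeling for the floor next.

Call:
apply_moves(
  series=[
    [[-1,0,0,0.01,0,0,0],[-1,0,0,0.018,0,0,0],[-1,0,0,0.022,0,0,0],[-1,0,0,0.025,0,0,0],[-1,0,0,0.027,0,0,0],[-1,0,0,0.027,0,0,0]],
  ],
)

```text
time_s: 11.6
tcp_pos: [517.4, 135.9, 154.2]
orientation: [0.758, 0.652, -0.0, -0.0]
force: [0.9, -0.8, -2.1]
grip_width: 0.286
```

Call:
apply_moves(
  series=[
    [[-1,0,0,0.001,0,0,0],[-1,0,0,0.002,0,0,0],[-1,0,0,0.003,0,0,0],[-1,0,0,0.003,0,0,0]],
  ],
)

```text
time_s: 12.0
tcp_pos: [517.6, 135.9, 151.4]
orientation: [0.758, 0.652, 0.0, 0.0]
force: [-1.0, -0.3, 0.4]
grip_width: 0.281
```

Call:
apply_moves(
  series=[
    [[-1,0,0,0.001,0,0,0],[-1,0,0,0.001,0,0,0]],
  ],
)

```text
time_s: 12.2
tcp_pos: [517.6, 135.9, 151.4]
orientation: [0.758, 0.652, 0.0, 0.0]
force: [-6.4, -1.6, 19.6]
grip_width: 0.283
```

The upward force is 19.6 N with z stopped at 151.4, the height expected for the cork. I'll ease off 1 mm and open.

Call:
apply_moves(
  series=[
    [[-1,0,0,-0.001,0,0,0],[-1,0,0,-0.001,0,0,0],[0,0,0,-0.001,0,0,0],[0.2,0,0,-0.001,0,0,0],[0.5,0,0,-0.001,0,0,0],[1,0,0,-0.001,0,0,0],[1,0,0,-0.001,0,0,0],[1,0,0,-0.001,0,0,0],[1,0,0,-0.001,0,0,0]],
  ],
)

```text
time_s: 13.1
tcp_pos: [517.4, 135.9, 151.3]
orientation: [0.758, 0.652, -0.0, 0.0]
force: [0.9, 0.1, 0.2]
grip_width: 0.869
```

```bash
python3 -c "
from h import *
s=read_state();print(s['force'],s['tcp_pos'],s['grip_width'])
for n in('side','top'): cv2.imwrite(f'pics/{n}9.png',grab_frame(n))
s=cv2.imread('pics/side9.png')
cv2.imwrite('pics/c14.png',cv2.resize(s[70:260,240:380],None,fx=3.1,fy=3.1))
"
```

```text
[0.88704118 0.09001326 0.19216596] [517.44762966 135.90301713 151.28503576] 0.8688339956800207
```

View pics/c14.png

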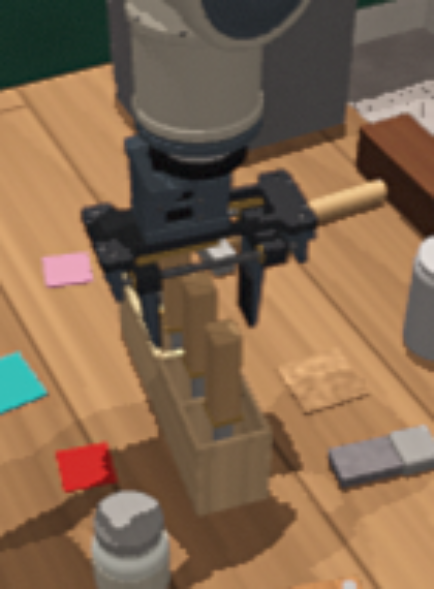

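The tamper at (200,330) stands upright and free between the open fingers. Retreating straight up, then to the right to clear the view.

Call:
apply_moves(
  series=[
    [[1,0,0,-0.01,0,0,0],[1,0,0,-0.025,0,0,0],[1,0,0,-0.05,0,0,0],[1,0,0,-0.08,0,0,0],[1,0,0,-0.11,0,0,0],[1,0,0,-0.14,0,0,0],[1,-0.03,0,-0.15,0,0,0],[1,-0.07,0,-0.15,0,0,0],[1,-0.11,0,-0.15,0,0,0],[1,-0.15,0,-0.15,0,0,0]],
  ],
)

```text
time_s: 14.2
tcp_pos: [494.6, -13.6, 302.2]
orientation: [0.758, 0.652, 0.0, 0.0]
force: [1.1, 0.1, -0.7]
grip_width: 1.001
```

Call:
apply_moves(
  series=[
    [[1,-0.03,0,0,0,0,0],[1,-0.06,0,0,0,0,0],[1,-0.08,0,0,0,0,0],[1,-0.08,0,0,0,0,0],[1,-0.08,0,0,0,0,0]],
  ],
)

```text
time_s: 14.7
tcp_pos: [483.0, -91.5, 301.8]
orientation: [0.758, 0.652, 0.0, 0.0]
force: [0.4, 0.9, -0.0]
grip_width: 0.999
```

```bash
python3 -c "
from h import *
s=read_state();print(s['force'],s['tcp_pos'],s['grip_width'],abs(s['joint_vel']).max())
for n in('side','top'): cv2.imwrite(f'pics/{n}10.png',grab_frame(n))
s=cv2.imread('pics/side10.png');t=cv2.imread('pics/top10.png')
cv2.imwrite('pics/c15.png',np.hstack([cv2.resize(s[100:260,250:350],(350,560)),cv2.resize(t[160:250,195:335],(440,283)) if 0 else cv2.copyMakeBorder(cv2.resize(t[160:250,195:335],(440,283)),0,277,0,0,cv2.BORDER_CONSTANT)]))
"
```

```text
[ 0.42166309  0.93714422 -0.0324983 ] [483.00208122 -91.49318823 301.79137586] 0.9994598424428338 0.024163928051176252
```

View pics/c15.png

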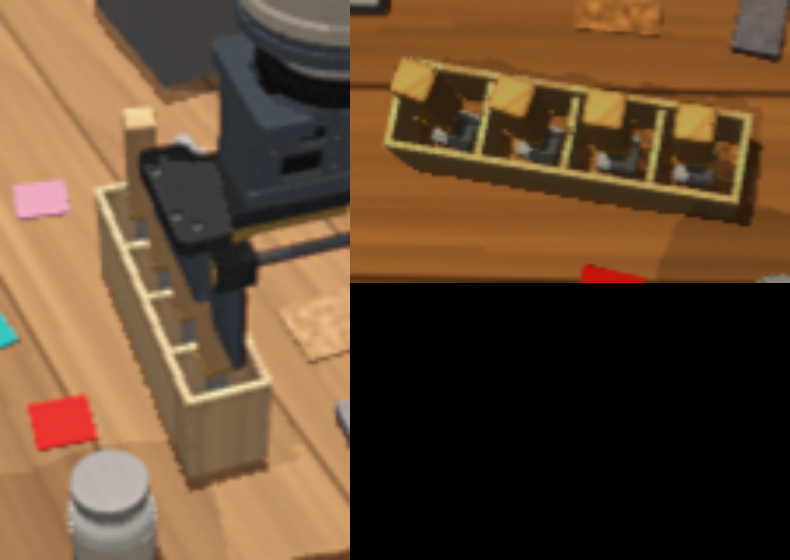

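In the top view all four tampers are upright, one per cell. The placed one has its handle top at about (276,194) px, and the other three are where they were at the start. One number check, then hand in.

```bash
python3 -c "
from h import *
print(onz('top',[(276.1,194.4),(215.2,185),(246.8,190.5),(304.9,198.7)],186).round(1))
sign_off()"
```

```text
[[517.5 134.2 186. ]
 [535.3 262.6 186. ]
 [524.7 195.8 186. ]
 [509.5  73.9 186. ]]
the job is handed in; nothing more can be done
```

The jammed tamper now stands upright, handle up, in the caddy's empty cell. I handed the job in at about 15 s of the 58 s allowed; sign-off gives no verdict.

**What I did:** I gripped the handle across the block's width at 60 N and rocked it about 0.28 rad each way along the block's length. The pull out was then free, with only the tamper's weight on the wrist. I lowered it into the cell until the floor pushed back with about 20 N, eased off 1 mm, opened the fingers and backed away.

**Last checks:**
- **Placed tamper:** its top measures (517.5, 134.2), about 1 mm from the estimated cell centre of (517.6, 135.5), and it stands upright.
- **Other three tampers:** each is within about 1 mm of where it started.
- **Gripper:** fully open and clear of everything, with about 1 N or less on the wrist.

**What disagreed:**
- **First lean:** it put an unexpected 47 N vertical load on the wrist, well under the 120 N limit. I raised the tool 3 mm before rocking back, and the next reading at full lean was 15 N.
- **Cheeks:** I judged their openings from the picture and the free pull, and did not measure them.

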